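# Photograph the finished plaque with a two-stage release key

## Task

Set up the view of the bench camera: stand the plaque block upright on the middle of the round stand, brass face squarely to the lens, and move whatever stands between lens and stand well aside, left upright on the table. Only then press the camera's orange key to its first stop and hold it there for a good second to focus, press it fully down for half a second to take the picture, and let it come up. Knock nothing over, and leave the loose wax tin and steel punch where they lie.

Things in the scene. Friction and masses are not known exactly. Their poses are not given: they have to be found in the camera images.
- camera: Black and silver bench camera, fixed. Origin on the table under the middle of its body; x is the optical axis, from the body towards the stand, y to the camera's left, z up. Body 56 (x) x 116 (y) x 72 mm high (finder hump to 81 mm); the lens barrel, 40 to 48 mm across, reaches 68 mm ahead of the origin
- lens_front (a point): Middle of the lens's front glass, on the optical axis 40 mm above the table; axes as the camera's. The view is clear when, 30 to 300 mm ahead of the camera's origin, the middles of oil bottle and loupe are more than 42 mm, and that of the cork block more than 55 mm, to either side of the optical axis
- key_top (a point): Middle of the top of the round orange release key (28 mm across) on the camera's top, 2 mm behind and 34 mm left of the camera's origin, 93 mm above the table when up; it moves straight down with the key, 10 mm in all, and springs back when let go. The steel collar round it is 36 mm across, its top 77 mm above the table
- key_half (a joint): First stage of the key: 0 m up, 0.005 m at its first stop, against a light spring (about 1 to 3 N); at the stop the force jumps to about 8 N before the key moves on. More than 0.004 counts as half-pressed
- key_full (a joint): Second stage: 0 m until the key is pushed beyond its first stop (under 0.002 still counts as half-pressed), then 0.005 m more (about 8 to 11 N) to a hard bottom. Above 0.004 the picture is taken
- stand_center (a point): Middle of the upper face of the round white stand, 84 mm across, 10 mm high, fixed to the table on the camera's optical axis; axes as the camera's (x points away from the camera)
- block_center (a point): Centre (25 mm up) of the plaque block: dark walnut block 30 mm thick (x) x 56 mm wide (y) x 50 mm high (z) with a brass plaque on its +x face; x points out of the plaque. 0.15 kg, loose, starts upright on the table
- oil_bottle_center (a point): Centre (40 mm up) of the amber oil bottle with a black cap: body 39 mm across up to 60 mm, whole height 80 mm, loose, upright. Either it, the loupe or the cork block stands between lens and stand; the other two stand aside. (A bottle like it at the very back is fixed and out of view)
- loupe_center (a point): Centre (17 mm up) of the black eye loupe, a cup 41 mm across at the top, a little narrower at the foot, 34 mm high, loose, upright
- cork_block_center (a point): Centre (16 mm up) of the cork block, 57 (x) x 77 (y) x 33 mm high, loose, lying flat
- wax_tin_center (a point): Centre (12 mm up) of the red and white wax tin, 68 mm across, 24 mm high, loose, near the left front of the table (one like it at the back is fixed); to be left where it is (within 40 mm)
- punch_tracer_center (a point): Middle (4 mm up) of a plain dark steel punch, a rod 13 x 113 x 8 mm (long in y), lying flat on the right of the table near the hammer, loose; to be left where it is (within 40 mm)
- plaque_block: The plaque block itself: the same block as point block_center, with its origin in the middle of its underside; same axes
- oil_bottle: The oil bottle; origin in the middle of its underside
- loupe: The loupe; origin in the middle of its underside
- cork_block: The cork block; origin in the middle of its underside
Not all that is in view belongs to the job. Leave any green or turquoise look-alike of the plaque_block alone. Leave any turquoise look-alike of the cork_block alone.

How it is judged:
By the outcome, as a careful person would: the job done as asked, in the order asked, and still so for the second after the job is handed in, with the robot touching nothing.
It also fails if it takes over 72 s, if anything falls off the work surface, if the arm or the gripper's body presses on something with over 40 N, if the wrist force passes 120 N, or if a joint passes its speed limit or range.

## Robot

A 6-joint arm with a two-finger parallel gripper is mounted at the origin on a cart in front of the work surface, level with it; the furniture and walls round the work are solid. World frame = base frame: x ahead of the robot, y to its left, z up, the work surface at z = 0. Lengths are in m, angles in rad, forces in N, time in s.
With the tool pointing down it reaches from about 0.3 to 0.775 m from the base axis. Payload 14.6 kg.
Tool frame: the origin (TCP) lies between the finger pads; the fingertips stand 8 mm ahead of it and the grasp point (between the pads) lies 11 mm behind it; x points along the fingers, y is the direction in which the jaws open and shut, and the axes are right-handed (so a half turn about x gives the same grasp; the last joint's range is limited). The gripper opens to 94 mm and grips with 3 to 60 N. Pads are 16 mm wide; open, the fingers measure 119 mm over their backs; the gripper's body (75 mm by 177 mm) begins 78 mm behind the grasp point.
Start: joints at [-1.338, 0.3, 1.521, -0, 1.321, -0.067], TCP at [0.162, -0.525, 0.213] pointing down, gripper open.
Joint ranges: [-3.03, 3.03], [-0.79, 2.21], [0.23, 2.52], [-1.04, 4.18], [0, 3.07], [-2.55, 2.55]. Speed limits (rad/s): [2.22, 2.22, 2.57, 3.14, 3.14, 3.14].

## Interface

Orientations are given as [roll, pitch, yaw] about the fixed x, y, z axes, in that order (R = Rz(yaw) Ry(pitch) Rx(roll)).
In Python, from station import ctrl gives the robot as it stands.
- The arm moves only by the shell command python3 -m creep 'ROWS' [FORCE]. ROWS is a JSON object of lists of equal length, an entry for each row: "hand": the closure, from -1 (fully open) to 1 (shut); "slide": the shift along the tool's x, y, z in m, a list of three; "spin": the turn about the tool's x in degrees. A call has 1 to 12 rows; each row is the pose to reach, as a shift and turn from the pose commanded when the call began, along the tool's axes at that moment; what a row does not reach only later rows make up. A row lasts 1/12 s, in which the tool goes at most 41.7 mm and 7.16 degrees, less where a joint would pass 70% of its speed; a pose out of reach is approached as far as the arm can. A call with a gripper value outside its range is refused whole. The fingers move at their own pace and stop on an object; FORCE is the grip in N (left out, the last holds). Time passes only in rows, so rows that repeat a pose let the fingers close. It gives the time, the measured TCP pose, the force and the opening at its end, in the units of the state.
- ctrl.get_obs(): the state, without advancing time (a new reading comes with each control period).
- ctrl.camera(name): name is "side" or "top"; returns the picture (384x512x3 uint8, red, green, blue); there is no depth.
- ctrl.calibration(name): a dict with "K" (3x3 intrinsics, pixels), "k1" (the pictures are not rectified: a ray, as slopes to the right and down, at radius r is drawn at 1 + k1 r^2 times it, then the intrinsics apply), "R" (3x3) and "t" (3): a world point X has camera coordinates R X + t. Camera axes: x right, y down, z forward; pixel columns grow to the right and rows downward; lengths in m; the calibration is good to about 2 mm. A picture is of the moment at which its call begins. calibration takes no time and is no camera call.
- ctrl.hand_in(): hands the job in, once; it reports no verdict.
The state is a dict: "time_s": time; "qpos": joint angles; "joint_vel": joint speeds; "tau": joint torques, N m; "ee_pos": TCP position; "eef_rot": TCP orientation; "force": force on the tool from outside, world axes, zero at the start; "moment": the same for the moment, N m; "grip_width": finger opening in m.
Only numpy, scipy, OpenCV 4.12 (cv2) and the standard library are available. Lean on these libraries where they do the work, as an engineer would, in place of code of your own. Each camera call takes 0.05 s, during which the arm holds its last target.

## Working session

There is one attempt and no reset: what is moved stays moved. The work goes in short steps, Python scripts to look and compute and a shell command to move; the robot and the scene stay as the last step left them, time stands still between calls to the robot, and variables do not carry over. Pictures are saved under pics/ and viewed, and the job is handed in when it is done.

```bash
ls; mkdir -p pics
python3 - <<'E'
from station import ctrl
import cv2
for n in("side","top"):
    im=ctrl.camera(n); cv2.imwrite(f"pics/{n}0.png",im[:,:,::-1])
    c=ctrl.calibration(n); print(n,c)
print(ctrl.get_obs())
E
```

```text
pics
side {'K': array([[442.73029081,   0.        , 249.84444887],
       [  0.        , 442.73029081, 195.60142268],
       [  0.        ,   0.        ,   1.        ]]), 'k1': 0.04234196119843313, 'R': array([[ 0.99753114, -0.06908396,  0.01261081],
       [-0.05390704, -0.868374  , -0.49297122],
       [ 0.0450073 ,  0.49107433, -0.86995422]]), 't': array([-0.50462489,  0.0707706 ,  1.30199609])}
top {'K': array([[376.9578817 ,   0.        , 257.38258671],
       [  0.        , 376.9578817 , 189.78421763],
       [  0.        ,   0.        ,   1.        ]]), 'k1': -0.05030394848642538, 'R': array([[-0.00510691, -0.99990288,  0.01296727],
       [-0.98854348,  0.00309188, -0.1509047 ],
       [ 0.15084995, -0.01358937, -0.98846326]]), 't': array([0.00527896, 0.51595631, 1.28980659])}
{'time_s': 0.1, 'qpos': array([-1.33762976e+00,  3.00384177e-01,  1.52151062e+00,  4.28858118e-05,
        1.32074290e+00, -6.65983192e-02]), 'joint_vel': array([-0.0008713 , -0.00099402, -0.002115  , -0.00067313,  0.00051745,
        0.00189682]), 'tau': array([ 7.27749193e-05, -5.32644689e+01, -3.53284478e+01,  7.08851824e-02,
        2.34431477e-02, -6.50048241e-05]), 'ee_pos': array([ 0.16236676, -0.52524183,  0.21296383]), 'eef_rot': array([-1.67712425,  1.56975046,  1.76422265]), 'force': array([ 0.10119315, -1.12800179, -0.00620739]), 'moment': array([-0.02561145, -0.00735406,  0.00160797]), 'grip_width': 0.09424592554439076}
```

View pics/side0.png

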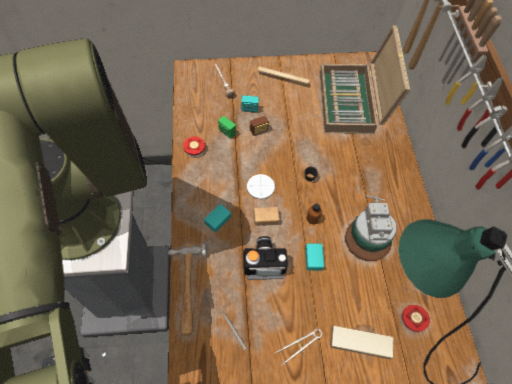

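View pics/top0.png

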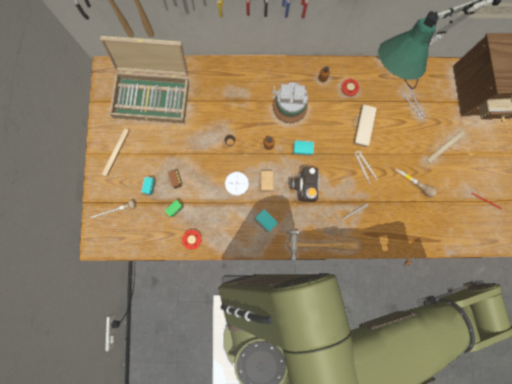

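```bash
python3 - <<'E'
import cv2
for n,(r0,r1,c0,c1) in {"top":(30,230,60,460),"side":(100,340,90,490)}.items():
    im=cv2.imread(f"pics/{n}0.png")[r0:r1,c0:c1]
    cv2.imwrite(f"pics/{n}0c.png",cv2.resize(im,None,fx=2,fy=2,interpolation=cv2.INTER_CUBIC))
E
python3 - <<'E'
import cv2
for n,(r0,r1,c0,c1) in {"top":(130,255,135,335),"side":(80,290,180,340)}.items():
    im=cv2.imread(f"pics/{n}0.png")[r0:r1,c0:c1]
    f=4 if n=="top" else 2.8
    im=cv2.resize(im,None,fx=f,fy=f,interpolation=cv2.INTER_CUBIC)
    cv2.imwrite(f"pics/{n}0d.png",im); print(im.shape)
E
```

```text
(500, 800, 3)
(588, 448, 3)
```

View pics/top0d.png

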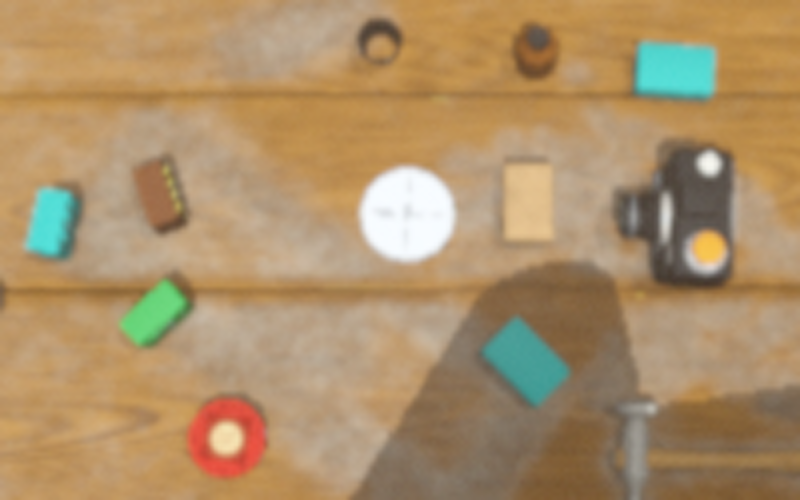

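View pics/side0d.png

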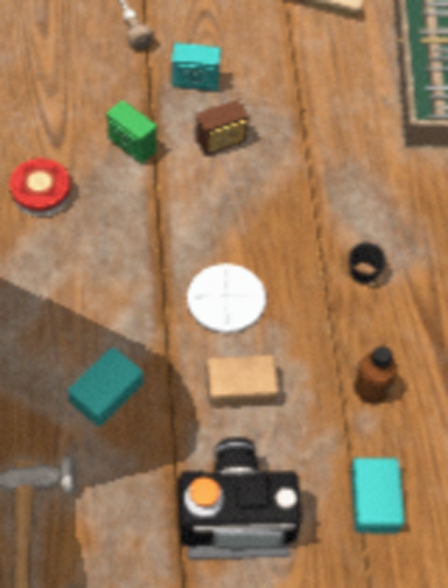

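```bash
cat > h.py <<'E'
from station import ctrl
import numpy as np, cv2
def ray(n,u,v):
    c=ctrl.calibration(n);K=c["K"]
    d=np.array([(u-K[0,2])/K[0,0],(v-K[1,2])/K[1,1]]);s=d.copy()
    for _ in range(20): s=d/(1+c["k1"]*(s@s))
    w=c["R"].T@np.array([s[0],s[1],1]); o=-c["R"].T@c["t"]; return o,w
def at(n,u,v,z):
    o,w=ray(n,u,v); return o+w*(z-o[2])/w[2]
def proj(n,X):
    c=ctrl.calibration(n);p=c["R"]@np.array(X)+c["t"];s=p[:2]/p[2];s=s*(1+c["k1"]*(s@s))
    return c["K"][:2,:2]@s+c["K"][:2,2]
def crop(im,r0,r1,c0,c1,f,name,marks=()):
    """im BGR"""
    o=cv2.resize(im[r0:r1,c0:c1],None,fx=f,fy=f,interpolation=cv2.INTER_CUBIC)
    for u,v in marks: cv2.circle(o,(int((u-c0+.5)*f),int((v-r0+.5)*f)),2,(255,0,255),-1)
    cv2.imwrite(name,o)
E
python3 - <<'E'
from h import *
t=lambda x,y,f=4,a=135,b=130:((x+.5)/f-.5+a,(y+.5)/f-.5+b)
s=lambda x,y:t(x,y,2.8,180,80)
for nm,a,b,z in [("stand",(407,214),(227,297),.01),("cork",(528,202),(243,373),.033),("key",(709,247),(205,491),.093),("loupe",(380,40),(367,258),.034),("cap",(540,36),(382,357),.08),("tin",(227,438),(40,182),.024)]:
    print(nm,at("top",*t(*a),z).round(4),at("side",*s(*b),z).round(4))
T=cv2.imread("pics/top0.png");S=cv2.imread("pics/side0.png")
a=cv2.resize(T[160:195,160:190],None,fx=12,fy=12,interpolation=cv2.INTER_CUBIC)
b=cv2.resize(S[110:140,242:277],None,fx=12,fy=12,interpolation=cv2.INTER_CUBIC)
o=np.zeros((420,790,3),np.uint8);o[:a.shape[0],:a.shape[1]]=a;o[:b.shape[0],370:370+b.shape[1]]=b
cv2.imwrite("pics/block.png",o)
crop(S,230,282,236,296,10,"pics/cam.png")
E
```

```text
stand [0.545  0.0785 0.01  ] [0.5445 0.0767 0.01  ]
cork [ 0.5516 -0.03    0.033 ] [ 0.5517 -0.0292  0.033 ]
key [ 0.5017 -0.1807  0.093 ] [ 0.5001 -0.1807  0.093 ]
loupe [0.7004 0.1024 0.034 ] [0.6991 0.1025 0.034 ]
cap [ 0.6904 -0.04    0.08  ] [ 0.6879 -0.044   0.08  ]
tin [0.3445 0.2347 0.024 ] [0.3434 0.2332 0.024 ]
```

View pics/block.png

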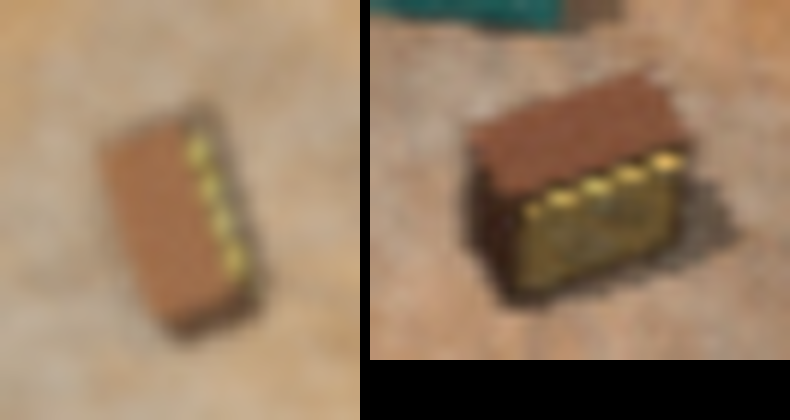

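View pics/cam.png

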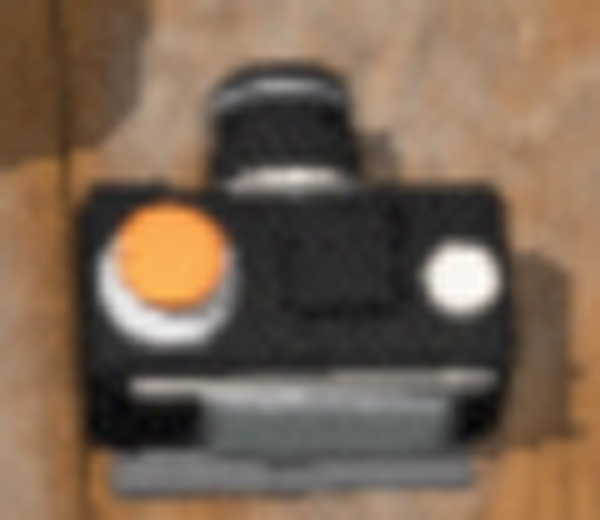

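Run:
```python
from h import *
g=lambda x,y,a,b:((x+.5)/12-.5+a,(y+.5)/12-.5+b)
P=[at("side",*g(x,y,242,110),.05)[:2] for x,y in[(135,195),(318,140),(275,70),(100,130)]]
P=np.array(P);print(P.round(4),P.mean(0))
f=P[1]-P[0];b=P[2]-P[3];d=P[0]-P[3];e=P[1]-P[2]
for v in(f,b,d,e):print(np.linalg.norm(v).round(4),np.degrees(np.arctan2(v[1],v[0])).round(1))
Q=np.array([at("top",*g(x,y,160,160),.05)[:2] for x,y in[(160,325),(100,145),(195,112),(250,295)]]);print(Q.round(4),Q.mean(0))
stand=np.array([.5448,.0776]);key=np.array([.501,-.1807])
v=stand-key;L=np.hypot(*v);d=np.sqrt(L*L-.034**2)-.002
th=np.arctan2(v[1],v[0])+np.arctan2(.034,d+.002)
R=np.array([[np.cos(th),-np.sin(th)],[np.sin(th),np.cos(th)]]);cam=stand-R@[d,0]
print("th",np.degrees(th),"d",d,"cam",cam)
W=lambda x,y,z:(*(cam+R@[x,y]),z)
pts=[W(sx*.028,sy*.058,z) for sx in(-1,1) for sy in(-1,1) for z in(0,.072)]+[W(.068,0,.04),W(.068,0.02,.04),W(.068,-0.02,.04),W(.068,0,.06),W(-.002,.034,.093)]
pts+=[W(x,0,0) for x in np.arange(.1,.5,.02)]
yb=np.radians(16);c=P.mean(0)
for n in("side","top"):
    im=cv2.imread(f"pics/{n}0.png");m=[proj(n,p) for p in pts]
    if n=="side":crop(im,95,290,230,320,4,"pics/ov_side.png",[ ]) ;crop(im,160,285,225,305,4.8,"pics/ov_side.png",m)
    else: crop(im,130,225,160,330,4.7,"pics/ov_top.png",m)
for nm,p in[("cork",(.5516,-.0295)),("loupe",(.7,.1025)),("bottle",(.689,-.042)),("block",c)]:
    print(nm,R.T@(np.array(p)-cam))
```

```text
[[0.5339 0.2773]
 [0.5843 0.2929]
 [0.5748 0.3176]
 [0.5261 0.2998]] [0.55478876 0.29690208]
0.0528 17.2
0.0519 20.0
0.0238 -70.9
0.0264 -68.9
[[0.5264 0.299 ]
 [0.58   0.3182]
 [0.5898 0.2905]
 [0.5352 0.2729]] [0.55784679 0.29516508]
th 87.83261006787198 d 0.2577716882187125 cam [ 0.53505131 -0.17998728]
cork [ 0.15100548 -0.01084556]
loupe [ 0.28852339 -0.15414728]
bottle [ 0.14371076 -0.14862   ]
block [ 0.47729465 -0.00168781]
```

View pics/ov_side.png

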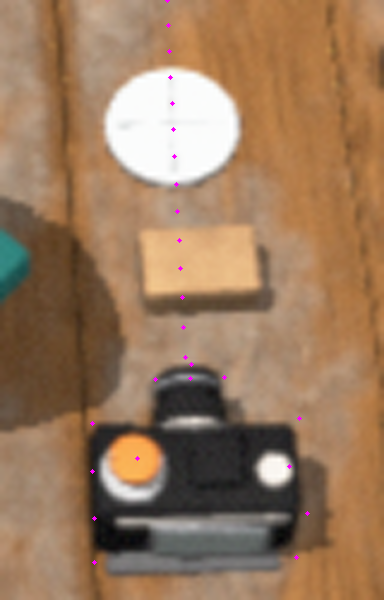

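View pics/ov_top.png

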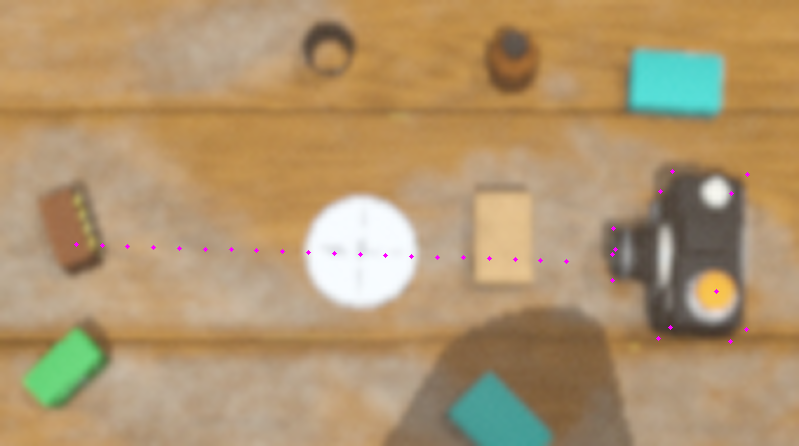

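```bash
cat >> h.py <<'E'
from scipy.spatial.transform import Rotation as Ro
def state(): 
    o=ctrl.get_obs(); R=Ro.from_euler('xyz',o['eef_rot']).as_matrix()
    yaw=np.degrees(np.arctan2(R[1,1],R[0,1]))
    print("t",round(o['time_s'],2),"tcp",o['ee_pos'].round(4),"jawyaw",round(yaw,2),"x",R[:,0].round(3),"F",o['force'].round(1),"w",round(o['grip_width'],4),"q",o['qpos'].round(2));return o,R,yaw
def go(x,y,ztcp,jaw=None):
    o,R,yaw=state()
    d=R.T@(np.array([x,y,ztcp])-o['ee_pos'])
    s=0 if jaw is None else -(((jaw-yaw)+90)%180-90)
    print("slide mm",(d*1e3).round(1),"dist",round(1e3*np.linalg.norm(d)),"spin",round(s,1))
E
python3 - <<'E'
from h import *
go(.5516,-.0295,.15,88)
t=lambda x,y,f=4,a=135,b=130:((x+.5)/f-.5+a,(y+.5)/f-.5+b)
P=[at("top",*t(x,y),.033)[:2] for x,y in[(503,160),(553,160),(553,241),(503,241)]]
P=np.array(P);print(P.round(4),P.mean(0))
print(at("top",*t(525,362),.033))
E
```

```text
t 0.1 tcp [ 0.1624 -0.5252  0.213 ] jawyaw -72.83 x [-0.     0.001 -1.   ] F [ 0.1 -1.1 -0. ] w 0.0942 q [-1.34  0.3   1.52  0.    1.32 -0.07]
slide mm [  63.4 -358.6 -518.3] dist 633 spin 19.2
[[ 0.5897 -0.008 ]
 [ 0.5896 -0.0527]
 [ 0.5164 -0.0518]
 [ 0.5165 -0.0075]] [ 0.55307178 -0.03000996]
[ 0.40936015 -0.02611881  0.033     ]
```

```bash
python3 -m creep '{"hand":[-1,-1,-1,-1,-1,-1,-1,-1,-1,-1],"slide":[[0,-0.02,-0.03],[0,-0.045,-0.065],[0,-0.07,-0.1],[0,-0.09,-0.13],[0,-0.115,-0.165],[0,-0.135,-0.195],[0,-0.16,-0.23],[0,-0.18,-0.26],[0,-0.2,-0.29],[0,-0.225,-0.325]],"spin":[2,4,6,8,10,12,14,16,17.2,17.2]}' 20
python3 - <<'E'
from h import *
go(.552,-.0297,.15,90)
E
```

```text
time_s: 0.93
ee_pos: [0.4063, -0.2142, 0.2134]
eef_rot: [0.933, 1.571, -2.211]
force: [2.0, -0.8, -0.1]
grip_width: 0.0941
t 0.93 tcp [ 0.4063 -0.2142  0.2134] jawyaw -90.13 x [-0. -0. -1.] F [ 2.  -0.8 -0.1] w 0.0941 q [-0.56  0.1   1.77 -0.    1.28  1.01]
slide mm [  63.4 -184.9 -145.3] dist 244 spin -0.1
```

```bash
python3 -m creep '{"hand":[-1,-1,-1,-1,-1,-1,-1,-1,-1,-1],"slide":[[0,-0.025,-0.02],[0.01,-0.05,-0.04],[0.02,-0.075,-0.06],[0.03,-0.1,-0.08],[0.04,-0.125,-0.1],[0.05,-0.15,-0.12],[0.06,-0.17,-0.135],[0.064,-0.185,-0.1455],[0.064,-0.185,-0.1455],[0.064,-0.185,-0.1455]],"spin":[0,0,0,0,0,0,0,0,0,0]}'
python3 - <<'E'
from h import *
go(.552,-.0297,.014,90)
im=ctrl.camera("side")[:,:,::-1].copy(); crop(im,150,290,200,340,4,"pics/s1.png")
E
```

```text
time_s: 1.77
ee_pos: [0.551, -0.0302, 0.1488]
eef_rot: [-0.049, 1.569, 3.094]
force: [-0.6, -0.5, 0.2]
grip_width: 0.0943
t 1.77 tcp [ 0.551  -0.0302  0.1488] jawyaw -89.94 x [-0.001  0.    -1.   ] F [-0.6 -0.5  0.2] w 0.0943 q [-0.12  0.37  1.59 -0.    1.19  1.45]
slide mm [134.8  -0.5  -1.2] dist 135 spin 0.1
```

View pics/s1.png

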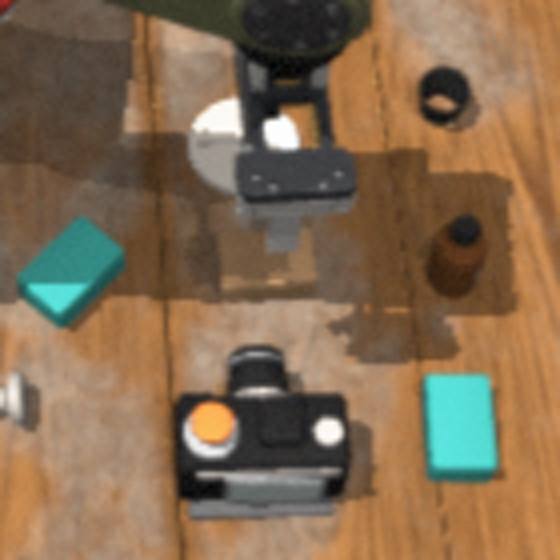

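Gripper is centred over the cork (crop 268,265), clear of lens (257,360) and stand. Descend and grip.

```bash
python3 -m creep '{"hand":[-1,-1,-1,-1,-1,-1,-1,0.3,1,1,1,1],"slide":[[0.03,0,-0.001],[0.06,0,-0.001],[0.085,0,-0.001],[0.105,0,-0.001],[0.12,0,-0.001],[0.13,0,-0.001],[0.134,0,-0.001],[0.134,0,-0.001],[0.134,0,-0.001],[0.134,0,-0.001],[0.134,0,-0.001],[0.134,0,-0.001]],"spin":[0,0,0,0,0,0,0,0,0,0,0,0]}' 15
python3 - <<'E'
from h import *
go(.42,.10,.075,90)
E
```

```text
time_s: 2.82
ee_pos: [0.5526, -0.0307, 0.0161]
eef_rot: [3.037, 1.57, -0.105]
force: [1.2, 0.1, -0.2]
grip_width: 0.064
t 2.82 tcp [ 0.5526 -0.0307  0.0161] jawyaw -90.02 x [ 0.001 -0.    -1.   ] F [ 1.2  0.1 -0.2] w 0.064 q [-0.12  0.55  1.67  0.    0.92  1.45]
slide mm [ -59.  -130.6  132.5] dist 195 spin -0.0
```

Still closing (64 mm); let it finish.

```bash
python3 -m creep '{"hand":[1,1,1,1,1,1],"slide":[[0,0,0],[0,0,0],[0,0,0],[0,0,0],[0,0,0],[0,0,0]],"spin":[0,0,0,0,0,0]}' 15
python3 - <<'E'
from h import *
go(.42,.10,.075,90)
E
```

```text
time_s: 3.32
ee_pos: [0.5523, -0.0306, 0.0156]
eef_rot: [3.072, 1.571, -0.07]
force: [-0.5, 0.6, 2.6]
grip_width: 0.0454
t 3.32 tcp [ 0.5523 -0.0306  0.0156] jawyaw -90.02 x [ 0. -0. -1.] F [-0.5  0.6  2.6] w 0.0454 q [-0.12  0.55  1.68  0.    0.92  1.45]
slide mm [ -59.5 -130.6  132.3] dist 195 spin -0.0
```

```bash
python3 -m creep '{"hand":[1,1,1,1,1,1,1,1],"slide":[[0,0,0],[0,0,0],[-0.01,0,0],[-0.025,0,0],[-0.04,0,0],[-0.06,0,0],[-0.06,0,0],[-0.06,0,0]],"spin":[0,0,0,0,0,0,0,0]}' 15
python3 - <<'E'
from h import *
go(.42,.10,.075,90)
im=ctrl.camera("side")[:,:,::-1].copy(); crop(im,150,290,200,340,4,"pics/s2.png")
E
```

```text
time_s: 3.98
ee_pos: [0.5527, -0.0307, 0.0764]
eef_rot: [3.001, 1.569, -0.141]
force: [-0.3, -1.1, -1.0]
grip_width: 0.045
t 3.98 tcp [ 0.5527 -0.0307  0.0764] jawyaw -90.02 x [ 0.002 -0.    -1.   ] F [-0.3 -1.1 -1. ] w 0.045 q [-0.12  0.46  1.65 -0.    1.04  1.45]
slide mm [   1.1 -130.6  132.7] dist 186 spin -0.0
```

View pics/s2.png

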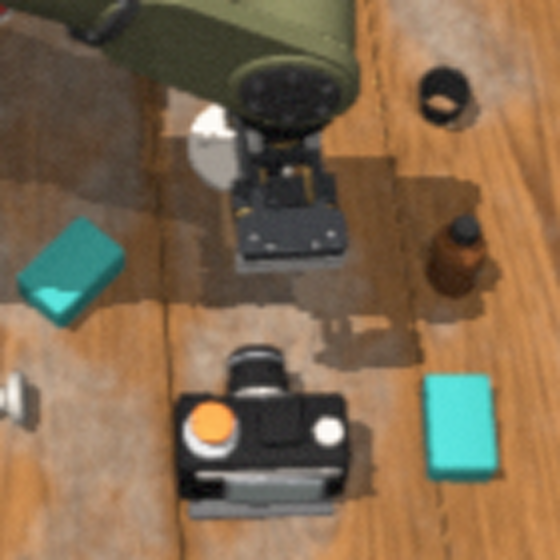

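```bash
python3 -m creep '{"hand":[1,1,1,1,1,1,1,1,1,1,1],"slide":[[0,-0.015,0.015],[0,-0.035,0.035],[0,-0.055,0.055],[0,-0.075,0.075],[0,-0.095,0.097],[0,-0.112,0.114],[0,-0.124,0.126],[0,-0.13,0.132],[0,-0.13,0.132],[0,-0.13,0.132],[0,-0.13,0.132]],"spin":[0,0,0,0,0,0,0,0,0,0,0]}' 15
python3 - <<'E'
from h import *
go(.42,.10,.0165,90)
E
```

```text
time_s: 4.95
ee_pos: [0.4209, 0.0989, 0.0753]
eef_rot: [1.458, 1.571, -1.684]
force: [0.1, 0.1, 0.1]
grip_width: 0.0451
t 4.95 tcp [0.4209 0.0989 0.0753] jawyaw -90.05 x [-0. -0. -1.] F [0.1 0.1 0.1] w 0.0451 q [ 0.15  0.22  1.98 -0.    0.94  1.72]
slide mm [58.8 -1.1  0.9] dist 59 spin -0.1
```

```bash
python3 -m creep '{"hand":[1,1,1,1,1,1,0,-1,-1,-1,-1,-1],"slide":[[0.015,0,0],[0.03,0,0],[0.045,0,0],[0.055,0,0],[0.059,0,0],[0.059,0,0],[0.059,0,0],[0.059,0,0],[0.059,0,0],[0.059,0,0],[0.059,0,0],[0.059,0,0]],"spin":[0,0,0,0,0,0,0,0,0,0,0,0]}' 15
python3 - <<'E'
from h import *
go(.556,.296,.12,108.5)
E
```

```text
time_s: 5.95
ee_pos: [0.4204, 0.0994, 0.0166]
eef_rot: [-2.955, 1.57, 0.187]
force: [-0.4, 0.2, -0.7]
grip_width: 0.0769
t 5.95 tcp [0.4204 0.0994 0.0166] jawyaw -90.02 x [ 0.  0. -1.] F [-0.4  0.2 -0.7] w 0.0769 q [0.15 0.34 2.01 0.   0.79 1.72]
slide mm [-103.3 -196.6 -135.6] dist 260 spin -18.5
```

```bash
python3 -m creep '{"hand":[-1,-1,-1,-1,-1,-1,-1,-1,-1,-1,-1,-1],"slide":[[-0.01,0,0],[-0.035,0,0],[-0.065,-0.01,-0.005],[-0.09,-0.035,-0.02],[-0.105,-0.065,-0.04],[-0.115,-0.095,-0.06],[-0.12,-0.125,-0.08],[-0.12,-0.15,-0.1],[-0.12,-0.175,-0.12],[-0.12,-0.19,-0.132],[-0.12,-0.1965,-0.1355],[-0.12,-0.1965,-0.1355]],"spin":[0,0,0,-2,-5,-8,-11,-14,-17,-18.5,-18.5,-18.5]}' 15
python3 - <<'E'
from h import *
go(.556,.296,.02,108.5)
im=ctrl.camera("side")[:,:,::-1].copy(); crop(im,85,235,180,330,4,"pics/s3.png")
im=ctrl.camera("top")[:,:,::-1].copy(); crop(im,130,255,135,335,4,"pics/t3.png")
E
```

```text
time_s: 6.95
ee_pos: [0.5558, 0.2966, 0.1365]
eef_rot: [0.049, 1.57, -2.77]
force: [-0.2, 0.5, -1.1]
grip_width: 0.0939
t 6.95 tcp [0.5558 0.2966 0.1365] jawyaw -71.52 x [-0. -0. -1.] F [-0.2  0.5 -1.1] w 0.0939 q [0.43 0.54 1.36 0.   1.24 1.68]
slide mm [ 1.165e+02  6.000e-01 -1.000e-01] dist 116 spin -0.0
```

View pics/s3.png

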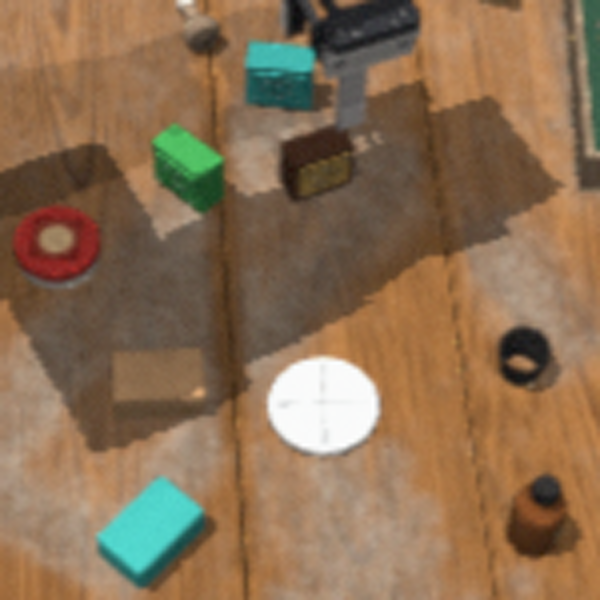

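View pics/t3.png

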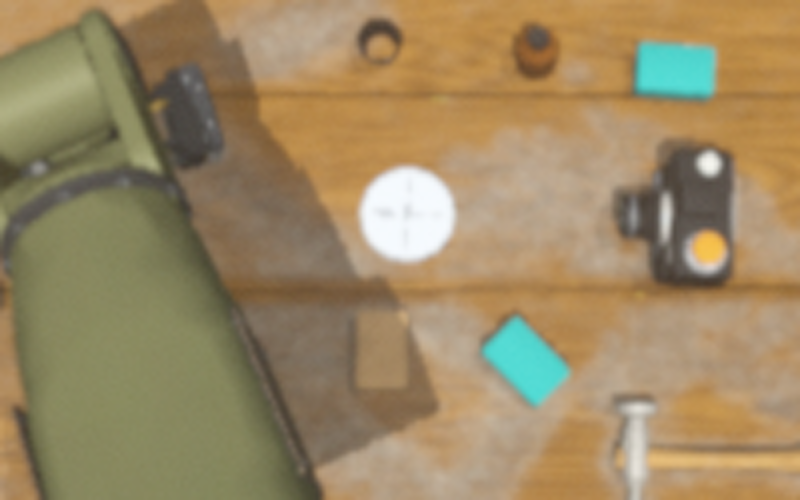

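Run:
```python
from h import *
g=lambda x,y:((x+.5)/4-.5+180,(y+.5)/4-.5+85)
for x,y,z in[(246,102,0),(312,109,0),(247,73,.05),(315,76,.05),(314,46,.05),(252,42,.05)]:print(at("side",*g(x,y),z).round(4))
for x,y,z in[(283,148,.05),(297,163,.05),(352,146,.05),(339,129,.05)]:print("blk",at("side",*g(x,y),z).round(4))
for d in(.047,.0595):
  for w in(-.01,.01):
    a=np.radians(108.5);print("finger",np.array([.556,.296])+d*np.array([np.cos(a),np.sin(a)])+w*np.array([np.sin(a),-np.cos(a)]))
```

```text
[0.5028 0.3864 0.    ]
[0.5585 0.3755 0.    ]
[0.5031 0.3746 0.05  ]
[0.559  0.3681 0.05  ]
[0.5607 0.4005 0.05  ]
[0.5093 0.4079 0.05  ]
blk [0.5274 0.2946 0.05  ]
blk [0.5375 0.2788 0.05  ]
blk [0.583  0.2934 0.05  ]
blk [0.574  0.3114 0.05  ]
finger [0.53160344 0.33739817]
finger [0.55056992 0.34374426]
finger [0.52763714 0.34925221]
finger [0.54660361 0.3555983 ]
```

```bash
python3 -m creep '{"hand":[-1,-1,-1,-1,-1,-1,-1,-1,0,1,1,1],"slide":[[0.02,0,0],[0.045,0,0],[0.065,0,0],[0.085,0,0],[0.1,0,0],[0.11,0,0],[0.1145,0,0],[0.1145,0,0],[0.1145,0,0],[0.1145,0,0],[0.1145,0,0],[0.1145,0,0]],"spin":[0,0,0,0,0,0,0,0,0,0,0,0]}' 15;  python3 -m creep '{"hand":[1,1,1,1,1,1,1,1,1,1,1,1],"slide":[[0,0,0],[0,0,0],[0,0,0],[0,0,0],[0,0,0],[0,0,0],[0,0,0],[0,0,0],[0,0,0],[0,0,0],[0,0,0],[0,0,0]],"spin":[0,0,0,0,0,0,0,0,0,0,0,0]}' 15
python3 - <<'E'
from h import *
go(.5448,.0776,.06,87.8)
im=ctrl.camera("side")[:,:,::-1].copy(); crop(im,85,235,180,330,4,"pics/s4.png")
E
```

```text
time_s: 8.05
ee_pos: [0.5561, 0.296, 0.0227]
eef_rot: [-3.028, 1.57, 0.436]
force: [-0.3, -0.3, 1.3]
grip_width: 0.0705
time_s: 9.05
ee_pos: [0.5559, 0.2959, 0.0219]
eef_rot: [-1.627, 1.571, 1.837]
force: [0.5, 1.1, -0.1]
grip_width: 0.03
t 9.05 tcp [0.5559 0.2959 0.0219] jawyaw -71.52 x [-0.  0. -1.] F [ 0.5  1.1 -0.1] w 0.03 q [0.43 0.68 1.43 0.   1.03 1.68]
slide mm [-38.1 203.5  79.7] dist 222 spin 20.7
```

View pics/s4.png

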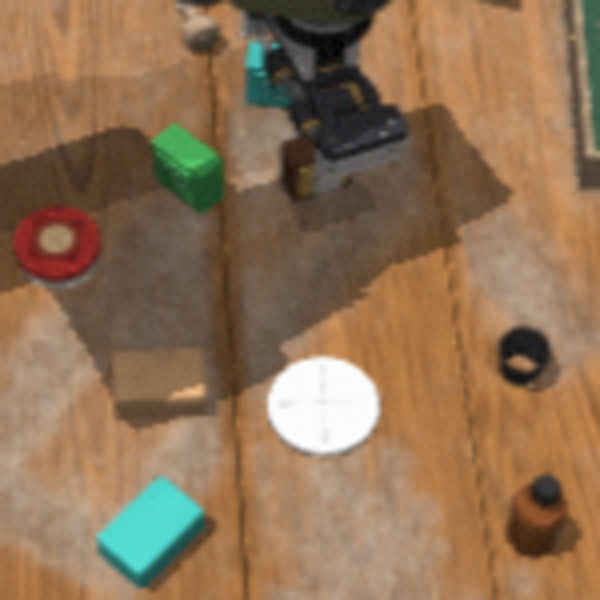

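```bash
python3 -m creep '{"hand":[1,1,1,1,1,1,1,1,1,1,1,1],"slide":[[-0.01,0,0],[-0.03,0,0],[-0.055,0.01,0.004],[-0.08,0.03,0.012],[-0.09,0.055,0.021],[-0.09,0.08,0.031],[-0.09,0.105,0.041],[-0.09,0.13,0.051],[-0.09,0.155,0.06],[-0.09,0.18,0.07],[-0.09,0.195,0.076],[-0.09,0.2,0.079]],"spin":[0,0,0,2,5,8,11,14,17,19.5,20.7,20.7]}' 15;  python3 -m creep '{"hand":[1,1,1],"slide":[[0,0,0],[0,0,0],[0,0,0]],"spin":[0,0,0]}' 15
python3 - <<'E'
from h import *
go(.5448,.0776,.035,87.8)
im=ctrl.camera("side")[:,:,::-1].copy(); crop(im,130,250,190,330,5,"pics/s5.png")
im=ctrl.camera("top")[:,:,::-1].copy(); crop(im,130,255,135,335,4,"pics/t5.png")
E
```

```text
time_s: 10.1
ee_pos: [0.5443, 0.079, 0.1126]
eef_rot: [2.443, 1.57, -0.741]
force: [-0.3, -0.1, -1.1]
grip_width: 0.0302
time_s: 10.35
ee_pos: [0.5444, 0.0821, 0.1121]
eef_rot: [-2.345, 1.571, 0.759]
force: [1.4, 0.6, -1.7]
grip_width: 0.03
t 10.35 tcp [0.5444 0.0821 0.1121] jawyaw -92.14 x [ 0.  0. -1.] F [ 1.4  0.6 -1.7] w 0.03 q [0.08 0.4  1.63 0.   1.11 1.69]
slide mm [77.1  4.5 -0.6] dist 77 spin 0.1
```

View pics/s5.png

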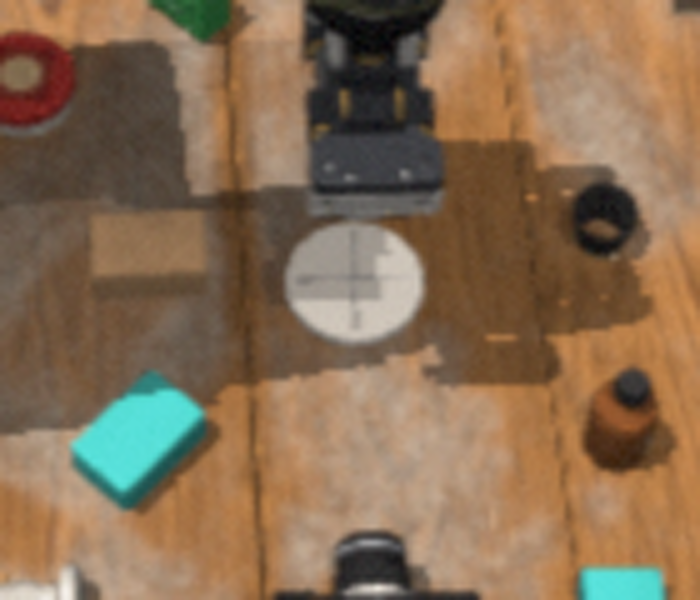

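View pics/t5.png

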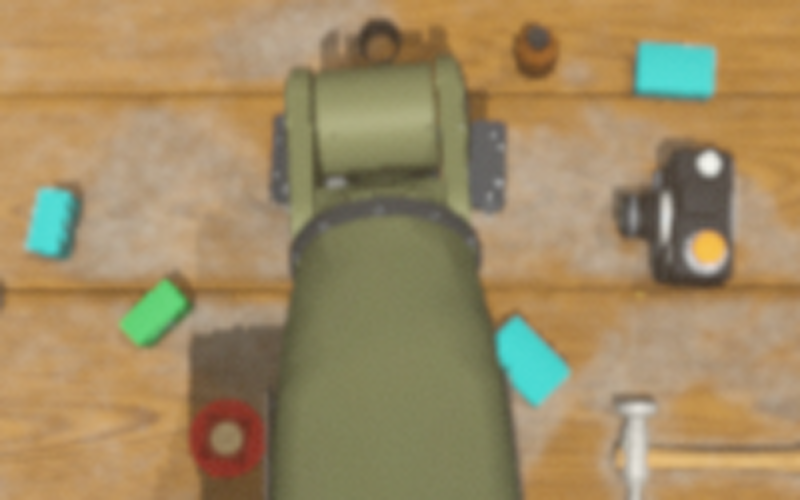

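```bash
python3 -m creep '{"hand":[1,1,1,1,1,1,1,1,1,1],"slide":[[0.015,0.0045,-0.0005],[0.03,0.0045,-0.0005],[0.045,0.0045,-0.0005],[0.055,0.0045,-0.0005],[0.065,0.0045,-0.0005],[0.071,0.0045,-0.0005],[0.074,0.0045,-0.0005],[0.076,0.0045,-0.0005],[0.077,0.0045,-0.0005],[0.077,0.0045,-0.0005]],"spin":[0,0,0,0,0,0,0,0,0,0]}' 15;  python3 - <<'E'
from h import *
go(.5448,.0776,.032,87.8)
im=ctrl.camera("side")[:,:,::-1].copy(); crop(im,130,250,190,330,5,"pics/s6.png")
E
```

```text
time_s: 11.28
ee_pos: [0.5449, 0.0766, 0.0352]
eef_rot: [-3.005, 1.57, 0.098]
force: [0.9, 0.0, -1.7]
grip_width: 0.0296
t 11.28 tcp [0.5449 0.0766 0.0352] jawyaw -92.22 x [ 0.001  0.    -1.   ] F [ 0.9  0.  -1.7] w 0.0296 q [0.07 0.51 1.68 0.   0.95 1.68]
slide mm [ 3.2 -1.   0.1] dist 3 spin -0.0
```

View pics/s6.png

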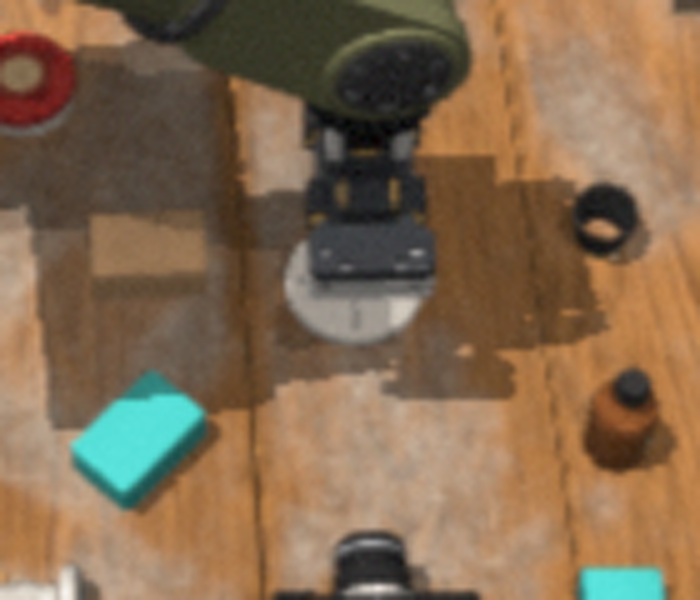

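```bash
python3 -m creep '{"hand":[1,1,1,1,1,1,0.5,0,-0.5,-1,-1,-1],"slide":[[0.001,-0.001,0],[0.002,-0.001,0],[0.003,-0.001,0],[0.003,-0.001,0],[0.003,-0.001,0],[0.003,-0.001,0],[0.003,-0.001,0],[0.003,-0.001,0],[0.003,-0.001,0],[0.003,-0.001,0],[0.003,-0.001,0],[0.003,-0.001,0]],"spin":[0,0,0,0,0,0,0,0,0,0,0,0]}' 10;  python3 - <<'E'
from h import *
state()
for p in[(.518,.062,.01),(.572,.062,.01),(.518,.062,.06)]:
    u=proj("side",p);print(((u-[190,130])*5).round())
E
```

```text
time_s: 12.33
ee_pos: [0.5447, 0.0776, 0.032]
eef_rot: [-2.856, 1.571, 0.247]
force: [0.1, -0.0, 0.2]
grip_width: 0.0599
t 12.33 tcp [0.5447 0.0776 0.032 ] jawyaw -92.23 x [ 0.  0. -1.] F [ 0.1 -0.   0.2] w 0.0599 q [0.07 0.52 1.68 0.   0.95 1.68]
[312. 302.]
[401. 297.]
[314. 259.]
```

Open a bit more, rise straight up, then look.

```bash
python3 -m creep '{"hand":[-1,-1,-1,-1,-1,-1,-1,-1,-1,-1,-1,-1],"slide":[[0,0,0],[0,0,0],[0,0,0],[-0.01,0,0],[-0.03,0,0],[-0.055,0,0],[-0.08,0,0],[-0.11,0,0],[-0.14,0,0],[-0.17,0,0.02],[-0.18,0,0.05],[-0.18,0,0.08]],"spin":[0,0,0,0,0,0,0,0,0,0,0,0]}' 10; python3 -m creep '{"hand":[-1,-1,-1,-1,-1],"slide":[[0,0.02,0.02],[0,0.05,0.04],[0,0.08,0.06],[0,0.12,0.06],[0,0.14,0.06]],"spin":[0,0,0,0,0]}' 10
python3 - <<'E'
from h import *
state()
im=ctrl.camera("side")[:,:,::-1].copy(); cv2.imwrite("pics/side7.png",im);crop(im,130,250,190,330,5,"pics/s7.png")
im=ctrl.camera("top")[:,:,::-1].copy(); cv2.imwrite("pics/top7.png",im);crop(im,130,255,135,335,4,"pics/t7.png")
E
```

```text
time_s: 13.33
ee_pos: [0.4647, 0.0808, 0.2152]
eef_rot: [-2.999, 1.566, 0.104]
force: [0.2, -0.4, 0.3]
grip_width: 0.0944
time_s: 13.75
ee_pos: [0.3983, -0.0592, 0.2132]
eef_rot: [2.737, 1.569, -0.444]
force: [0.4, -0.2, -0.3]
grip_width: 0.0941
t 13.75 tcp [ 0.3983 -0.0592  0.2132] jawyaw -92.24 x [ 0.002 -0.001 -1.   ] F [ 0.4 -0.2 -0.3] w 0.0941 q [-0.24 -0.04  1.9  -0.    1.27  1.37]
```

View pics/s7.png

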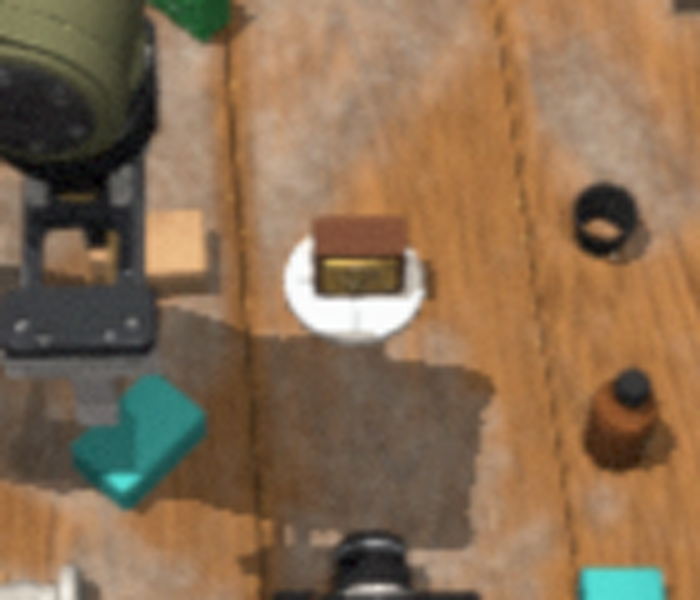

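View pics/t7.png

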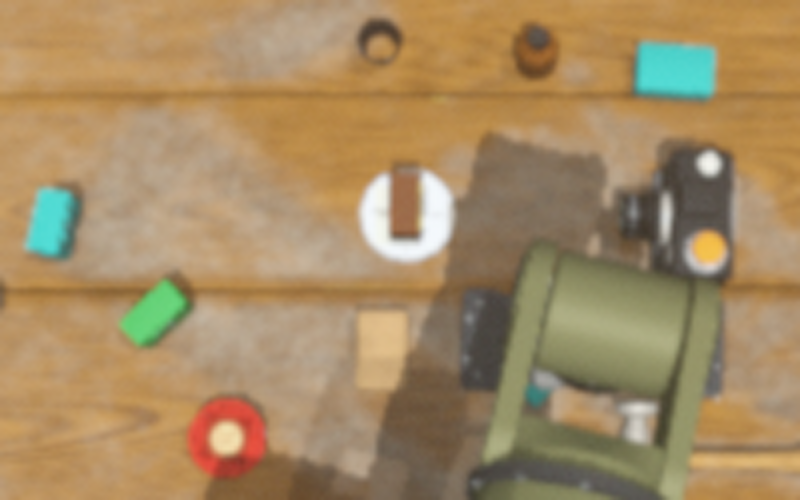

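Run:
```python
from h import *
im=cv2.imread("pics/side7.png");crop(im,165,205,240,285,13,"pics/b7.png")
im=cv2.imread("pics/top7.png");crop(im,165,200,220,255,13,"pics/b7t.png")
for c in[(.5448,.0776)]:
  for a in(-2.2,):
    r=np.radians(a);R=np.array([[np.cos(r),-np.sin(r)],[np.sin(r),np.cos(r)]])
    m={n:[proj(n,(*(np.array(c)+R@[sx*.028,sy*.015]),z)) for sx in(-1,1) for sy in(-1,1) for z in(.06,.01)] for n in("side","top")}
crop(cv2.imread("pics/side7.png"),165,205,240,285,13,"pics/b7m.png",m["side"])
crop(cv2.imread("pics/top7.png"),165,200,220,255,13,"pics/b7tm.png",m["top"])
a,b=cv2.imread("pics/b7m.png"),cv2.imread("pics/b7tm.png");a=cv2.resize(a,None,fx=.66,fy=.66);b=cv2.resize(b,None,fx=.8,fy=.8)
o=np.zeros((400,790,3),np.uint8);o[:a.shape[0],:a.shape[1]]=a;o[:b.shape[0],400:400+b.shape[1]]=b;cv2.imwrite("pics/b7j.png",o)
```

```text
(no output)
```

View pics/b7j.png

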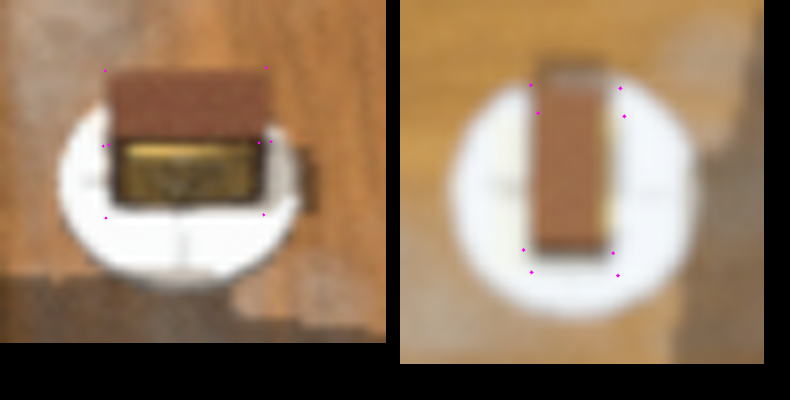

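Run:
```python
from h import *
g=lambda x,y:((x+.5)/5-.5+190,(y+.5)/5-.5+130)
A=lambda p,q,z:(lambda d:np.degrees(np.arctan2(d[1],d[0])))(at("side",*g(*q),z)-at("side",*g(*p),z))
print("cross",A((357,330),(353,228),.01),A((295,281),(418,277),.01))
print("block",A((315,258),(407,254),.06),A((313,216),(406,215),.06))
go(.501,-.1807,.15,87.8)
```

```text
cross 87.28432035521885 -1.3669733465062346
block -0.613553190172 -2.780452717527602
t 13.85 tcp [ 0.399  -0.059   0.2129] jawyaw -92.42 x [ 0.001 -0.001 -1.   ] F [0.1 0.7 0.2] w 0.0942 q [-0.24 -0.03  1.9  -0.    1.27  1.38]
slide mm [  63.1  117.2 -106.9] dist 171 spin -0.2
```

```bash
python3 -m creep '{"hand":[1,1,1,1,1,1,1,1,1,1,1,1],"slide":[[0,0.02,-0.02],[0,0.04,-0.04],[0,0.065,-0.06],[0.01,0.09,-0.08],[0.03,0.11,-0.1],[0.05,0.117,-0.107],[0.063,0.117,-0.107],[0.063,0.117,-0.107],[0.063,0.117,-0.107],[0.063,0.117,-0.107],[0.063,0.117,-0.107],[0.063,0.117,-0.107]],"spin":[0,0,0,0,0,0,0,0,0,0,0,0]}' 20; python3 -m creep '{"hand":[1,1,1,1,1,1,1,1,1,1,1,1],"slide":[[0,0,0],[0,0,0],[0.01,0,0],[0.02,0,0],[0.03,0,0],[0.03,0,0],[0.03,0,0],[0.03,0,0],[0.03,0,0],[0.03,0,0],[0.03,0,0],[0.03,0,0]],"spin":[0,0,0,0,0,0,0,0,0,0,0,0]}' 20
python3 - <<'E'
from h import *
go(.501,-.1807,.103,87.8)
im=ctrl.camera("side")[:,:,::-1].copy(); crop(im,200,290,220,310,6,"pics/s8.png")
E
```

```text
time_s: 14.85
ee_pos: [0.5021, -0.1777, 0.1502]
eef_rot: [2.796, 1.569, -0.384]
force: [0.2, -0.1, -0.1]
grip_width: 0.0173
time_s: 15.85
ee_pos: [0.5018, -0.178, 0.1192]
eef_rot: [2.764, 1.57, -0.417]
force: [0.8, -0.2, -0.7]
grip_width: 0.0001
t 15.85 tcp [ 0.5018 -0.178   0.1192] jawyaw -92.22 x [ 0. -0. -1.] F [ 0.8 -0.2 -0.7] w 0.0001 q [-0.41  0.36  1.68 -0.    1.11  1.2 ]
slide mm [16.2  2.8  0.7] dist 16 spin -0.0
```

View pics/s8.png

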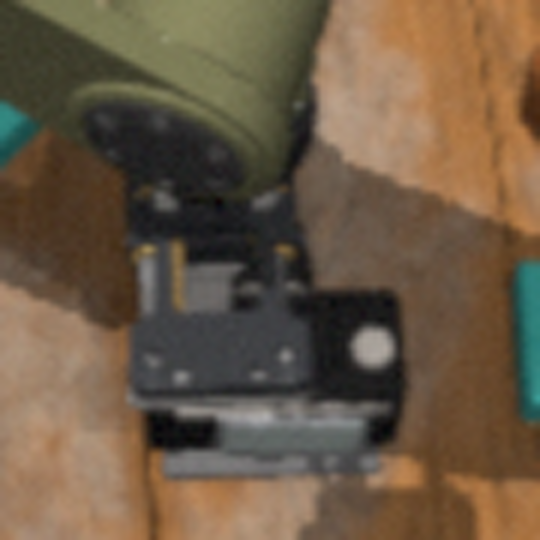

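```bash
python3 -m creep '{"hand":[1,1,1,1,1,1],"slide":[[0.004,0.0028,0.0007],[0.008,0.0028,0.0007],[0.012,0.0028,0.0007],[0.015,0.0028,0.0007],[0.015,0.0028,0.0007],[0.015,0.0028,0.0007]],"spin":[0,0,0,0,0,0]}' 20
python3 - <<'E'
from h import *
go(.501,-.1807,.0955,87.8)
E
```

```text
time_s: 16.4
ee_pos: [0.5009, -0.1806, 0.1037]
eef_rot: [-0.392, 1.57, 2.71]
force: [0.0, -0.2, -0.5]
grip_width: 0.0007
t 16.4 tcp [ 0.5009 -0.1806  0.1037] jawyaw -92.22 x [-0.  0. -1.] F [ 0.  -0.2 -0.5] w 0.0007 q [-0.41  0.38  1.69  0.    1.08  1.19]
slide mm [ 8.2  0.  -0.1] dist 8 spin -0.0
```

```bash
python3 -m creep '{"hand":[1,1,1,1,1],"slide":[[0.002,0,0],[0.004,0,0],[0.005,0,0],[0.005,0,0],[0.005,0,0]],"spin":[0,0,0,0,0]}' 20; python3 -m creep '{"hand":[1,1,1,1],"slide":[[0.0015,0,0],[0.003,0,0],[0.003,0,0],[0.003,0,0]],"spin":[0,0,0,0]}'
```

```text
time_s: 16.82
ee_pos: [0.5011, -0.1807, 0.0991]
eef_rot: [2.869, 1.57, -0.312]
force: [0.8, 0.1, 1.5]
grip_width: 0.0004
time_s: 17.15
ee_pos: [0.5011, -0.1807, 0.0962]
eef_rot: [2.866, 1.57, -0.314]
force: [-0.3, -0.6, 5.2]
grip_width: 0.0004
```

```bash
python3 -m creep '{"hand":[1,1,1,1,1,1,1,1],"slide":[[0,0,0],[0,0,0],[0,0,0],[0,0,0],[0,0,0],[0,0,0],[0,0,0],[0,0,0]],"spin":[0,0,0,0,0,0,0,0]}';python3 -m creep '{"hand":[1,1,1,1,1,1,1,1],"slide":[[0,0,0],[0,0,0],[0,0,0],[0,0,0],[0,0,0],[0,0,0],[0,0,0],[0,0,0]],"spin":[0,0,0,0,0,0,0,0]}'
```

```text
time_s: 17.82
ee_pos: [0.5011, -0.1807, 0.0962]
eef_rot: [2.863, 1.57, -0.317]
force: [0.8, 0.0, 5.2]
grip_width: 0.0002
time_s: 18.48
ee_pos: [0.5011, -0.1807, 0.0962]
eef_rot: [2.868, 1.57, -0.313]
force: [0.5, -0.1, 5.5]
grip_width: 0.0007
```

```bash
python3 -m creep '{"hand":[1,1,1,1,1,1],"slide":[[0.002,0,0],[0.004,0,0],[0.0055,0,0],[0.0055,0,0],[0.0055,0,0],[0.0055,0,0]],"spin":[0,0,0,0,0,0]}'
```

```text
time_s: 18.98
ee_pos: [0.5012, -0.1808, 0.0912]
eef_rot: [2.79, 1.57, -0.39]
force: [-2.5, 1.2, 9.6]
grip_width: 0.0007
```

```bash
python3 -m creep '{"hand":[1,1,1,1,1,1,1,1],"slide":[[0.0005,0,0],[0.0008,0,0],[0.0008,0,0],[0.0008,0,0],[0.0008,0,0],[0.0008,0,0],[0.0008,0,0],[0.0008,0,0]],"spin":[0,0,0,0,0,0,0,0]}'
```

```text
time_s: 19.65
ee_pos: [0.5013, -0.1808, 0.0909]
eef_rot: [2.808, 1.569, -0.372]
force: [-3.9, 2.4, 16.1]
grip_width: 0.0004
```

Hard bottom reached (16 N) and held over 0.5 s. Release and retreat.

```bash
python3 -m creep '{"hand":[1,1,1,1,1,1,1,1,1,1,1,1],"slide":[[-0.004,0,0],[-0.01,0,0],[-0.02,0,0],[-0.04,0,0],[-0.065,0,0],[-0.09,0,0],[-0.12,0,0],[-0.12,0.02,0.02],[-0.12,0.05,0.05],[-0.12,0.08,0.08],[-0.12,0.11,0.1],[-0.12,0.14,0.12]],"spin":[0,0,0,0,0,0,0,0,0,0,0,0]}'; python3 -m creep '{"hand":[1,1,1,1],"slide":[[0,0.02,0],[0,0.02,0],[0,0.02,0],[0,0.02,0]],"spin":[0,0,0,0]}'
python3 - <<'E'
from h import *
state()
im=ctrl.camera("side")[:,:,::-1].copy(); crop(im,85,290,180,340,2.9,"pics/s9.png"); cv2.imwrite("pics/side9.png",im)
im=ctrl.camera("top")[:,:,::-1].copy(); cv2.imwrite("pics/top9.png",im);crop(im,130,255,135,335,4,"pics/t9.png")
E
```

```text
time_s: 20.65
ee_pos: [0.3738, -0.3168, 0.2101]
eef_rot: [-0.273, 1.571, 2.829]
force: [0.3, -0.4, 0.1]
grip_width: 0.0006
time_s: 20.98
ee_pos: [0.3749, -0.3353, 0.2096]
eef_rot: [-0.925, 1.57, 2.178]
force: [0.3, 0.5, -0.0]
grip_width: 0.0003
t 20.98 tcp [ 0.3749 -0.3353  0.2096] jawyaw -92.21 x [-0.     0.001 -1.   ] F [ 0.3  0.5 -0. ] w 0.0003 q [-0.8   0.2   1.66  0.    1.29  0.81]
```

View pics/s9.png

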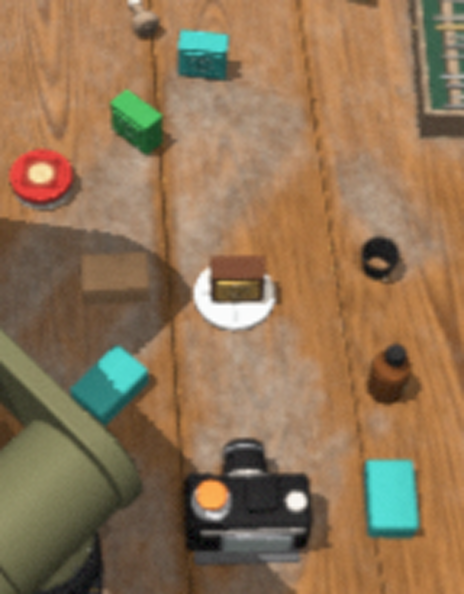

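View pics/t9.png

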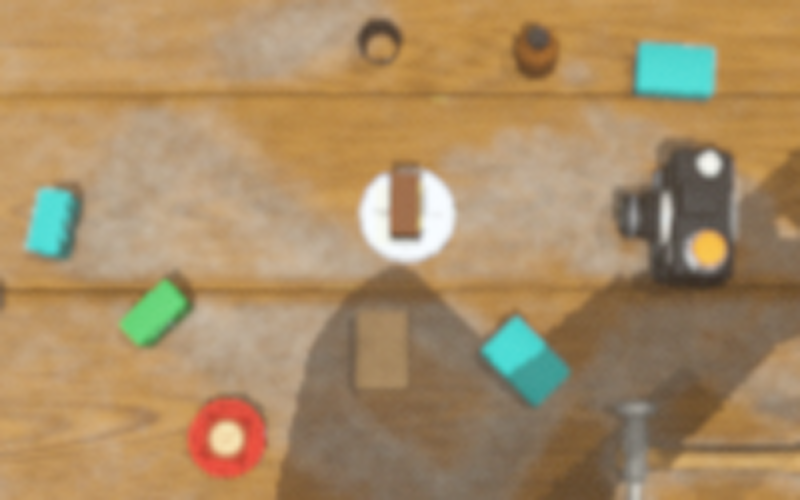

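All as wanted: the block sits upright on the stand (side crop 238,280), the cork lies flat aside (115,277), the key is up (211,494), and bottle, loupe and tin are where they were. Handing in.

```bash
python3 -c "
from station import ctrl
print(ctrl.hand_in())"
```

```text
the job is handed in; nothing more can be done
None
```

The job is done and handed in at about 21 s of robot time. The hand-in gave no verdict.

**What I did:**
- **View:** I moved the cork block, which stood between lens and stand, about 12 cm to the side of the optical axis, lying flat. I then set the plaque block upright on the stand, brass face to the lens.
- **Picture:** I held the key at its first stop for at least 1.3 s at a steady 5 N. I then pressed it to the hard bottom (16 N) for at least 0.6 s and let it come up.

**Last checks:**
- **Placement:** The block is about 1–2 mm off the stand's middle. It is square to the lens within about 1–2°, which is the limit of reading these pictures.
- **Scene:** The key is up. The oil bottle, loupe, wax tin and look-alikes are unmoved and the arm is clear of everything. I did not look closely at the steel punch, but the arm stayed high wherever it passed that side.

**Disagreements:**
- **Cork block:** The gripper and the pictures both gave it about 45 mm across where 57 mm was stated.
- **Block depth:** Its wood looked only about 24–25 mm deep in the pictures, though it gripped at the stated 30 mm. I put that down to the brass standing proud.

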